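Let two red tins out of a gravity tin dispenser

TASK

Two tins with red labels are wanted for the sauce. With the fingertips, press the black pad of the red tins' dispenser right down so that the lever's other end lifts the gate and one tin rolls into the tray in front, let the lever come all the way up until the next tin has rolled to the gate and come to rest, then press and let go once more. Pick up nothing and do not touch the tins: exactly two red tins end up lying in the tray with the third waiting behind the closed gate, and the yellow tins' dispenser and everything round about are left as they are.

Things in the scene. Friction and masses are not known exactly. Their poses are not given: they have to be found in the camera images.
- rack_red: gravity tin dispenser, white sheet-metal lane with guard wires, 283x83 mm, fixed, holding three tins with red labels; its twin stands beside it, on either side. Origin on the worktop under the first tin; +x runs up the lane, away from the robot (yaw within 0.22 rad). The lane falls 0.15 rad to -x and ends in the tray, x -35 to -134 mm, which takes two tins (centres at x -57 and -109 mm)
- lever_red (a joint): rocking lever over the tins with red labels: 0 = up (gate shut), 0.56 rad = down on its stop; 4 N at the pad starts it, 7 N holds it down, a spring lifts it. Past 0.47 rad the gate at its front end clears the first tin, which rolls into the tray, while a bar behind it holds the next; pressed less and let go, it stays stuck on the tin until pressed again. Once it is up the next tin rolls to the gate and stops within 1.5 s
- pad_red (a point): centre of the top face of the ribbed black press pad on the rear end of lever_red, 40 mm along the lane, 32 mm across, 5 mm thick. At rest about 138 mm above the worktop, rear edge tilted up 0.38 rad; fully pressed this point lies 32 mm lower and 16 mm further to the rack's +x, tilted 0.18 rad the other way. Clear above
- tin_red1: small food tin with a red label, 52 mm diameter, 64 mm long, 0.17 kg, lying across the lane; origin at its centre, y along its own axis; number 1 in line from the gate at the start
- tin_red2: small food tin with a red label, 52 mm diameter, 64 mm long, 0.17 kg, lying across the lane; origin at its centre, y along its own axis; number 2 in line from the gate at the start
- tin_red3: small food tin with a red label, 52 mm diameter, 64 mm long, 0.17 kg, lying across the lane; origin at its centre, y along its own axis; number 3 in line from the gate at the start
- rack_yellow: gravity tin dispenser, white sheet-metal lane with guard wires, 283x83 mm, fixed, holding three tins with yellow labels; its twin stands beside it, on either side. Origin on the worktop under the first tin; +x runs up the lane, away from the robot (yaw within 0.22 rad). The lane falls 0.15 rad to -x and ends in the tray, x -35 to -134 mm, which takes two tins (centres at x -57 and -109 mm)
- lever_yellow (a joint): rocking lever over the tins with yellow labels: 0 = up (gate shut), 0.56 rad = down on its stop; 4 N at the pad starts it, 7 N holds it down, a spring lifts it. Past 0.47 rad the gate at its front end clears the first tin, which rolls into the tray, while a bar behind it holds the next; pressed less and let go, it stays stuck on the tin until pressed again. Once it is up the next tin rolls to the gate and stops within 1.5 s
- pad_yellow (a point): centre of the top face of the ribbed black press pad on the rear end of lever_yellow, 40 mm along the lane, 32 mm across, 5 mm thick. At rest about 138 mm above the worktop, rear edge tilted up 0.38 rad; fully pressed this point lies 32 mm lower and 16 mm further to the rack's +x, tilted 0.18 rad the other way. Clear above
- tin_yellow1: small food tin with a yellow label, 52 mm diameter, 64 mm long, 0.17 kg, lying across the lane; origin at its centre, y along its own axis; number 1 in line from the gate at the start
- tin_yellow2: small food tin with a yellow label, 52 mm diameter, 64 mm long, 0.17 kg, lying across the lane; origin at its centre, y along its own axis; number 2 in line from the gate at the start
- tin_yellow3: small food tin with a yellow label, 52 mm diameter, 64 mm long, 0.17 kg, lying across the lane; origin at its centre, y along its own axis; number 3 in line from the gate at the start
- lemon: lemon, 75x58x59 mm, bystander; origin under its centre
- garlic: garlic bulb, 48x50x51 mm, bystander; origin under its centre
- pepper_jar: glass spice jar with a brown lid, 45x45x88 mm, bystander behind the dispensers; origin under its centre

How it is judged:
By the outcome, as a careful person would: the job done as asked, in the order asked, and still so for the second after the job is handed in, with the robot touching nothing.
It also fails if it takes over 51 s, if anything falls off the work surface, if the arm or the gripper's body presses on something with over 40 N, if the wrist force passes 120 N, or if a joint passes its speed limit or range.

ROBOT

A 7-joint arm with a two-finger parallel gripper is mounted at the origin on a cart in front of the work surface, level with it; the furniture and walls round the work are solid. World frame = base frame: x ahead of the robot, y to its left, z up, the work surface at z = 0. Lengths are in m, angles in rad, forces in N, time in s.
With the tool pointing down it reaches from about 0.425 to 0.8 m from the base axis. Payload 8.3 kg.
Tool frame: the origin (TCP) lies midway between the tips of the shut fingers; the grasp point (between the pads) lies 19 mm behind it; z points along the fingers, y is the line along which they close (so a half turn about z gives the same grasp; the last joint's range is limited). The gripper opens to 85 mm and grips with 20 to 120 N. Pads are 22 mm wide; open, the fingers measure 114 mm over their backs; the gripper's body (76 mm by 85 mm) begins 54 mm behind the grasp point. The pads swing forward as they close: fully open they stand 13 mm farther back than shut.
Start: joints at [1.088, 0.383, 0.016, 1.37, -0.006, 1.388, -0.046], TCP at [0.255, -0.571, 0.202] pointing down, gripper open.
Joint ranges: [-2.95, 2.95], [-0.25, 2.06], [-1.52, 1.56], [0.18, 2.33], [-1.44, 4.58], [0.02, 2.06], [-3.01, 3.01]. Speed limits (rad/s): [2.39, 2.39, 3.01, 3.01, 3.14, 3.14, 3.14].

INTERFACE

Orientations are given as a 3x3 rotation matrix whose columns are the frame's x, y, z axes.
In Python, from cell import * gives the robot as it stands.
- The arm moves only by the shell command python3 -m crank 'ROWS' [OPENING] [FORCE]. ROWS is JSON, a list of rows, each a list of 2 entries, a list of its own where there are three numbers: the shift along the tool's x, y, z in m, then the turn about the tool's z in rad. In form: [[[tx, ty, tz], yaw], ...]. A call has 1 to 12 rows; each row is the pose to reach, as a shift and turn from the pose commanded when the call began, along the tool's axes at that moment; what a row does not reach only later rows make up. A row lasts 1/10 s, in which the tool goes at most 50 mm and 8.59 degrees, less where a joint would pass 70% of its speed; a pose out of reach is approached as far as the arm can. A call with a gripper value outside its range is refused whole. OPENING is the finger opening in m, from 0 to 0.0854, set as the call begins (- or left out, the last holds). The fingers move at their own pace and stop on an object; FORCE is the grip in N (left out, the last holds). Time passes only in rows, so rows that repeat a pose let the fingers close. It gives the time, the measured TCP pose, the force, the opening and the grip force at its end, in the units of the state.
- sense(): the state, without advancing time (a new reading comes with each control period).
- read_camera(name): name is "side" or "top"; returns a dict with "pixels" (400x640x3 uint8, red, green, blue), "fx", "fy", "cx", "cy" (pixels), "distortion" ([k1, k2, p1, p2, k3] as OpenCV has them; the pictures are not rectified), "R" (3x3) and "t" (3): a world point X has camera coordinates R X + t. Camera axes: x right, y down, z forward; pixel columns grow to the right and rows downward; lengths in m; the calibration is good to about 2 mm. A picture is of the moment at which its call begins. There is no depth.
- close_job(): hands the job in; it is judged then, once.
Trained networks look in a picture, given as the dict that the camera call returned (one of the last four; its "shot" number tells which), for a name from the list of things; names that differ only in an ending like _2 or _b are one class to them, and where a whole thing is asked for, a point or a joint stands for the part that bears it (a point fixed in the world has none). Each returns a list of dicts, best first, with "p" (0 to 1); they miss things now and then, are a little off and sometimes report something else, mostly with a low value. They report only what shows in the picture. A call takes as long as a camera call.
- regions_of(thing, picture): "mask" (400x640 bool, what is visible of it) and "point" ([row, column] in pixels, amid what is visible of it).
- spot_point(thing, picture): "point" ([row, column] in pixels: a listed point, or the origin of a listed thing).
The state is a dict: "clock": time; "qpos": joint angles; "joint_vel": joint speeds; "tau": joint torques, N m; "ee_pos": TCP position; "eef_rot": TCP orientation; "contact_force": force on the tool from outside, world axes, zero at the start; "torque": the same for the moment, N m; "width": finger opening in m; "grasp_force": force on a finger pad.
Only numpy, scipy, OpenCV 4.12 (cv2) and the standard library are available. Lean on these libraries where they do the work, as an engineer would, in place of code of your own. Each camera call takes 0.05 s, during which the arm holds its last target. There are 200 camera calls.

## Working session

There is one attempt and no reset: what is moved stays moved. The work goes in short steps, Python scripts to look and compute and a shell command to move; the robot and the scene stay as the last step left them, time stands still between calls to the robot, and variables do not carry over. Pictures are saved under pics/ and viewed, at most 10 in all, crops included, and the job is handed in when it is done.

```bash
mkdir -p pics; cat > h.py <<'E'
from cell import *
import numpy as np, cv2
from scipy.optimize import least_squares
def K(c): return np.array([[c['fx'],0,c['cx']],[0,c['fy'],c['cy']],[0,0,1]])
def proj(c,X):
    return cv2.projectPoints(np.array(X,float).reshape(-1,1,3),cv2.Rodrigues(np.array(c['R']))[0],np.array(c['t'],float),K(c),np.array(c['distortion'],float))[0].reshape(-1,2)
def ray(c,p): # p=[row,col]
    u=cv2.undistortPoints(np.array([[[p[1],p[0]]]],float),K(c),np.array(c['distortion'],float)).ravel()
    R=np.array(c['R']);return -R.T@np.array(c['t']),R.T@np.array([u[0],u[1],1])
def atz(c,p,z):
    o,d=ray(c,p);return o+d*(z-o[2])/d[2]
def tri(ob):
    A=0;b=0;
    for c,p in ob:
        o,d=ray(c,p);d=d/np.linalg.norm(d);P=np.eye(3)-np.outer(d,d);A=A+P;b=b+P@o
    X=np.linalg.solve(A,b);return X,[np.round(proj(c,X)[0][::-1]-p,1) for c,p in ob]
E
python3 - <<'E'
from h import *
np.set_printoptions(precision=4,suppress=True)
s=read_camera("side");t=read_camera("top")
for n,c in(("side",s),("top",t)): cv2.imwrite(f"pics/{n}0.png",c["pixels"][:,:,::-1])
for th,z in (("pad_red",.138),("pad_yellow",.138),("rack_red",0),("rack_yellow",0),("tin_red1",.03),("tin_red2",.04),("tin_red3",.05)):
    ob=[]
    for n,c in(("side",s),("top",t)):
        r=spot_point(th,c)
        for q in r[:3]: print(th,n,round(q["p"],2),np.round(q["point"],1),atz(c,q["point"],z))
        if r: ob.append((c,np.array(r[0]["point"])))
    if len(ob)==2: print("  tri",*tri(ob))
st=sense();print(st["ee_pos"],st["eef_rot"],st["contact_force"],st["clock"],st["width"])
E
```

```text
pad_red side 0.58 [190.7 311. ] [0.5739 0.3426 0.138 ]
pad_red top 0.82 [195.6 316. ] [0.5731 0.3459 0.138 ]
  tri [0.5743 0.3449 0.1361] [array([ 0.1, -0.7]), array([-0.4,  0.4])]
pad_yellow side 0.7 [246.  390.6] [0.5589 0.1337 0.138 ]
pad_yellow top 0.83 [198.3 402.9] [0.5615 0.135  0.138 ]
  tri [0.5615 0.1347 0.1348] [array([-0. ,  0.2]), array([ 0.1, -0.1])]
rack_red side 0.84 [246.1 297. ] [0.5238 0.3455 0.    ]
rack_red top 0.57 [215.3 316.2] [0.5299 0.3494 0.    ]
rack_red top 0.48 [227.2 257. ] [0.5009 0.5131 0.    ]
  tri [ 0.5295  0.3502 -0.0091] [array([-0. ,  0.4]), array([ 0.3, -0.2])]
rack_yellow side 0.91 [299.6 375.4] [0.5253 0.1303 0.    ]
rack_yellow top 0.96 [212.8 395.8] [0.5314 0.1304 0.    ]
rack_yellow top 0.55 [173.6 316. ] [0.6451 0.3473 0.    ]
  tri [ 0.5303  0.1309 -0.0065] [array([-0.1,  1. ]), array([ 0.5, -0.5])]
tin_red1 side 0.71 [195.2 325.3] [0.666  0.3826 0.03  ]
tin_red1 side 0.64 [214.9 316.6] [0.6037 0.356  0.03  ]
tin_red1 side 0.62 [230.8 301.1] [0.545  0.3507 0.03  ]
tin_red1 top 0.78 [174.4 314.6] [0.6391 0.3505 0.03  ]
tin_red1 top 0.77 [
[... 430 characters left out ...]
08 0.04  ]
tin_red2 top 0.67 [193.9 319.4] [0.5852 0.3387 0.04  ]
  tri [0.6317 0.3508 0.0764] [array([-0.1,  0.8]), array([ 0.5, -0.5])]
tin_red3 side 0.71 [195.2 325.3] [0.6506 0.3694 0.05  ]
tin_red3 side 0.64 [214.9 316.6] [0.59   0.3435 0.05  ]
tin_red3 side 0.62 [230.8 301.1] [0.533  0.3383 0.05  ]
tin_red3 top 0.78 [174.4 314.6] [0.6365 0.3501 0.05  ]
tin_red3 top 0.77 [214.8 319.1] [0.5293 0.3407 0.05  ]
tin_red3 top 0.67 [193.9 319.4] [0.5844 0.3386 0.05  ]
  tri [0.6317 0.3508 0.0764] [array([-0.1,  0.8]), array([ 0.5, -0.5])]
[ 0.2548 -0.5707  0.2017] [[ 0.9132  0.4076  0.0001]
 [ 0.4076 -0.9132  0.    ]
 [ 0.0001  0.     -1.    ]] [ 0.3704  0.0097 -0.0947] 0.8 0.08562941737538177
```

```bash
python3 - <<'E'
import cv2,numpy as np
a=cv2.imread("pics/side0.png")[130:380,200:520];b=cv2.imread("pics/top0.png")[100:350,200:520]
cv2.imwrite("pics/both0.png",cv2.resize(np.vstack([a,b]),None,fx=1.2,fy=1.2) if 0 else np.hstack([cv2.resize(a,(400,312)),cv2.resize(b,(400,312))]))
E
```

```text
(no output)
```

View pics/both0.png

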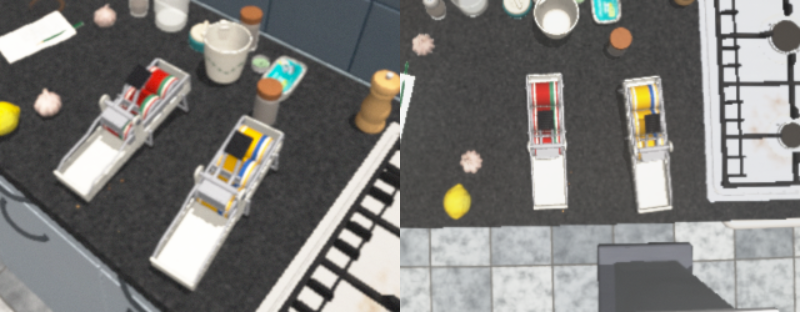

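View pics/top0.png

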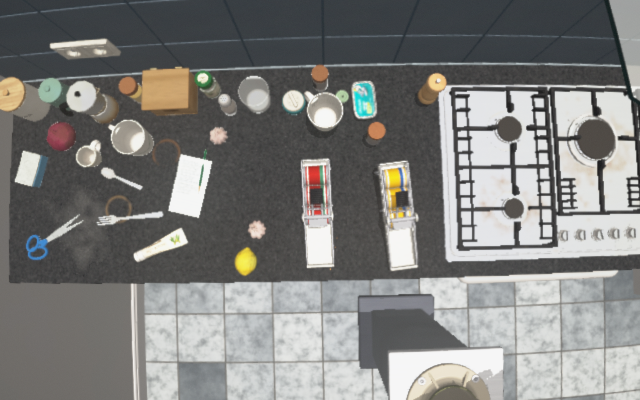

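The red rack is the left one in the top view (cols 303–333, rows 158–268), with its pad at about row 196, col 316. The yellow rack is to its right and tilted more. The area above both is clear. Next I'll work out the approach in tool axes.

```bash
cat >> h.py <<'E'
def tool(X):
    s=sense();return np.round(np.array(s["eef_rot"]).T@(np.array(X)-s["ee_pos"]),4)
E
python3 - <<'E'
from h import *
t=read_camera("top")
m=regions_of("rack_red",t)[0]; mk=m["mask"]; print(m["p"],mk.sum())
rows=np.where(mk.any(1))[0]; print(rows[[0,-1]])
a=[];
for r in range(225,262,4):
    c=np.where(mk[r])[0]; a.append(atz(t,[r,(c[0]+c[-1])/2],.02)[:2])
a=np.array(a);p=np.polyfit(a[:,0],a[:,1],1);print("tray line slope",p[0], "y at .53",np.polyval(p,.53),a[[0,-1]])
for r,z in((268,.02),(162,.09)):
    c=np.where(mk[min(r,rows[-1])])[0];print(r,c[[0,-1]],atz(t,[r,(c[0]+c[-1])/2],z))
for X in ((.48,-.15,.28),(.56,.15,.28),(.574,.345,.25)): print(X,tool(X))
E
```

```text
0.75 2106
[159 267]
tray line slope 0.026163444017734034 y at .53 0.3454879902031957 [[0.50292931 0.34468189]
 [0.40622847 0.34288532]]
268 [308 318] [0.38787599 0.36076646 0.02      ]
162 [301 329] [0.66313653 0.34744907 0.09      ]
(0.48, -0.15, 0.28) [ 0.3772 -0.2924 -0.0783]
(0.56, 0.15, 0.28) [ 0.5725 -0.5337 -0.0783]
(0.574, 0.345, 0.25) [ 0.6648 -0.706  -0.0482]
```

```bash
python3 -m crank '[[[0.02,-0.02,-0.04],0],[[0.06,-0.05,-0.075],0],[[0.1,-0.08,-0.078],0],[[0.14,-0.11,-0.078],0.05],[[0.18,-0.14,-0.078],0.1],[[0.22,-0.17,-0.078],0.15],[[0.26,-0.2,-0.078],0.2],[[0.3,-0.23,-0.078],0.25],[[0.34,-0.26,-0.078],0.3],[[0.377,-0.292,-0.078],0.35],[[0.405,-0.325,-0.078],0.395],[[0.43,-0.36,-0.078],0.395]]' 0 20
python3 - <<'E'
from h import *
for X in ((.56,.15,.28),(.578,.345,.24)): print(tool(X))
print(np.round(sense()["qpos"],2),np.round(sense()["eef_rot"],3))
E
```

```text
clock: 2.1
ee_pos: [0.5013, -0.0641, 0.2798]
eef_rot: [[1.0, 0.024, 0.0], [0.024, -1.0, 0.0], [0.0, -0.0, -1.0]]
contact_force: [1.1, 0.4, -0.9]
width: 0.0
grasp_force: 0.0
[ 6.380e-02 -2.126e-01 -1.000e-04]
[ 0.0865 -0.4071  0.04  ]
[ 0.41  0.12 -0.39  1.54  0.04  1.49 -1.52] [[ 1.     0.024  0.   ]
 [ 0.024 -1.     0.   ]
 [ 0.    -0.    -1.   ]]
```

```bash
python3 -m crank '[[[0.015,-0.04,0],0],[[0.03,-0.08,0],0],[[0.045,-0.12,0],0],[[0.055,-0.16,0],0],[[0.065,-0.2,0],0],[[0.07,-0.24,0],0],[[0.075,-0.28,0],0],[[0.08,-0.32,0],0],[[0.083,-0.36,0.02],0],[[0.086,-0.4,0.04],0],[[0.086,-0.407,0.06],0],[[0.086,-0.407,0.06],0]]'
python3 - <<'E'
from h import *
s=read_camera("side");t=read_camera("top")
ob=[]
for n,c in(("side",s),("top",t)):
    r=spot_point("pad_red",c); print([(round(q["p"],2),np.round(q["point"],1)) for q in r[:2]])
    if r: ob.append((c,np.array(r[0]["point"])))
    print(n,"tcp px",proj(c,sense()["ee_pos"])[0][::-1])
if len(ob)==2:print(tri(ob))
a=s["pixels"][130:290,230:430,::-1];b=t["pixels"][120:280,230:430,::-1]
cv2.imwrite("pics/near.png",cv2.resize(np.hstack([a,b]),None,fx=2,fy=2,interpolation=cv2.INTER_CUBIC))
st=sense();print(st["ee_pos"],st["qpos"])
E
```

```text
clock: 3.3
ee_pos: [0.5743, 0.3437, 0.2158]
eef_rot: [[1.0, 0.029, -0.006], [0.029, -1.0, -0.002], [-0.006, 0.002, -1.0]]
contact_force: [-0.1, -0.8, 0.1]
width: 0.0001
grasp_force: 0.0
[(0.32, array([302. , 373.3]))]
side tcp px [159.3168024  311.65280485]
[(0.7, array([200.1, 402.4]))]
top tcp px [190.46629262 317.33096128]
(array([ 0.55098141,  0.1231152 , -0.02640318]), [array([-1.9, 11.1]), array([ 6.1, -5.8])])
[0.5778706  0.34094098 0.22158812] [-0.23677989  0.53716215 -0.56042706  1.1690288   0.27736646  1.50567794
 -2.2976481 ]
```

View pics/near.png

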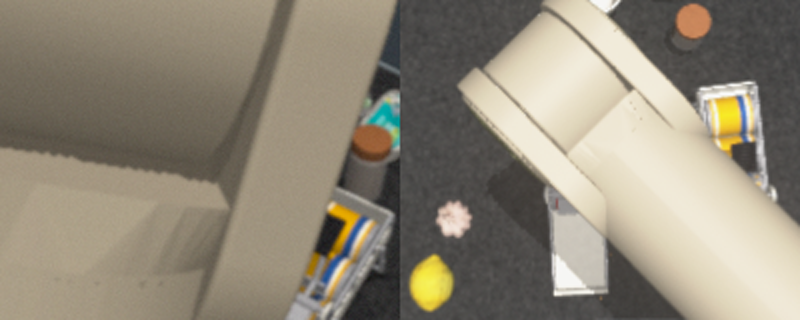

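The arm hides the red pad in both views: the top view shows only the red tray (crop px 555–605, 195–295) and the yellow rack. I'll use the first fix of the pad, 0.574, 0.345, 0.137, and go down by force feedback.

```bash
python3 -m crank '[[[0,0,0.02],0],[[0,0,0.04],0],[[0,0,0.06],0],[[0,0,0.06],0],[[0,0,0.06],0]]'
python3 -c "
from h import *
print(sense()['ee_pos'],sense()['contact_force'],tool((.576,.345,.14)))"
```

```text
clock: 4.0
ee_pos: [0.5775, 0.3414, 0.1614]
eef_rot: [[1.0, 0.023, 0.002], [0.023, -1.0, 0.0], [0.002, -0.0, -1.0]]
contact_force: [-0.4, -0.8, 0.2]
width: -0.0001
grasp_force: 0.0
[0.57746708 0.34144814 0.16136641] [-0.4409303  -0.75700375  0.23206141] [-0.0014 -0.0036  0.0214]
```

```bash
python3 -m crank '[[[0,-0.004,0.01],0],[[0,-0.004,0.02],0],[[0.002,-0.004,0.026],0],[[0.004,-0.004,0.032],0],[[0.004,-0.004,0.032],0]]'
```

```text
clock: 4.5
ee_pos: [0.5804, 0.3458, 0.1263]
eef_rot: [[1.0, 0.024, -0.002], [0.024, -1.0, -0.001], [-0.002, 0.001, -1.0]]
contact_force: [0.6, 0.3, -0.7]
width: 0.0002
grasp_force: 0.0
```

```bash
python3 - <<'E'
from h import *
t=read_camera("top")
for i in range(3):
    s=sense();print(s["clock"],np.round(s["ee_pos"],4),np.round(s["contact_force"],2),np.round(s["torque"],2));t=read_camera("side")
cv2.imwrite("pics/n2.png",cv2.resize(t["pixels"][100:300,220:440,::-1],None,fx=2.5,fy=2.5))
E
```

```text
4.55 [0.5804 0.3461 0.1271] [-0.39  0.92 -0.39] [0.03 0.   0.02]
4.6 [0.5805 0.3463 0.1276] [-0.57  0.37  0.02] [-0.05 -0.03 -0.02]
4.65 [0.5806 0.3465 0.1279] [-0.55  0.31 -0.23] [ 0.06 -0.01  0.04]
```

View pics/n2.png

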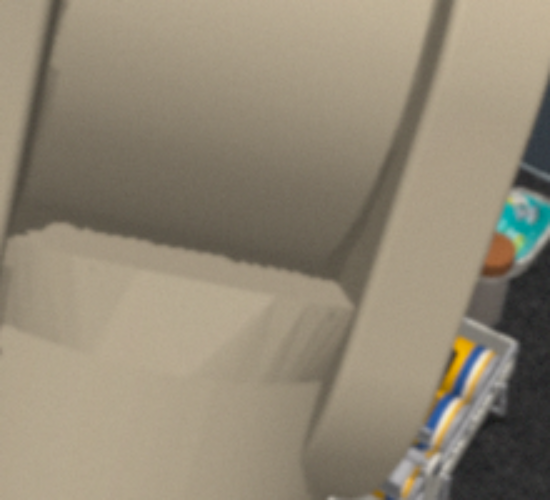

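```bash
python3 -m crank '[[[0.002,0.001,0.004],0],[[0.004,0.001,0.008],0],[[0.004,0.001,0.008],0]]'
python3 - <<'E'
from h import *
t=read_camera("top")
s=sense();print(np.round(s["ee_pos"],4),np.round(s["contact_force"],2),np.round(s["tau"],2),np.round(s["qpos"],3))
print(proj(t,s["ee_pos"]))
cv2.imwrite("pics/n3.png",cv2.resize(t["pixels"][140:290,250:430,::-1],None,fx=3,fy=3))
E
```

```text
clock: 5.0
ee_pos: [0.5845, 0.3449, 0.1188]
eef_rot: [[1.0, 0.024, -0.001], [0.024, -1.0, -0.001], [-0.001, 0.001, -1.0]]
contact_force: [0.0, -0.8, 0.3]
width: -0.0002
grasp_force: 0.0
[0.5845 0.3451 0.1191] [0.52 0.28 0.25] [ 5.000e-02 -7.091e+01 -9.880e+00 -3.487e+01  6.000e-02 -6.000e-02
  1.000e-02] [-0.234  0.607 -0.545  1.297  0.31   1.322 -2.321]
[[316.3625672  191.62249053]]
```

View pics/n3.png

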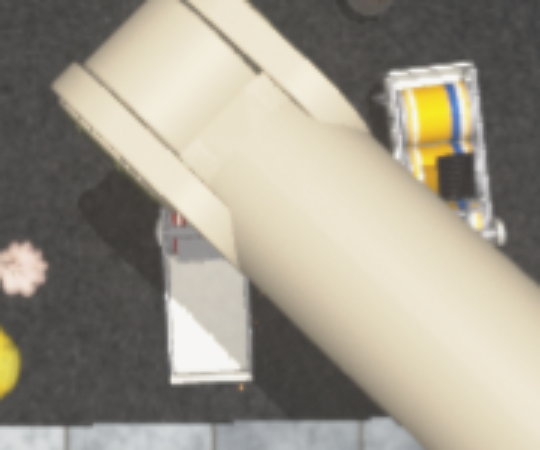

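```bash
python3 - <<'E'
import cv2,numpy as np
a=cv2.imread("pics/top0.png")[180:280,295:345];
b=cv2.resize(cv2.imread("pics/n3.png"),(180,150),interpolation=cv2.INTER_AREA)[40:140,45:95]
s=cv2.imread("pics/side0.png")[160:260,255:355]
cv2.imwrite("pics/cmp.png",np.hstack([cv2.resize(x,None,fx=4,fy=4,interpolation=cv2.INTER_CUBIC) for x in (a,b,s)]))
E
```

```text
(no output)
```

View pics/cmp.png

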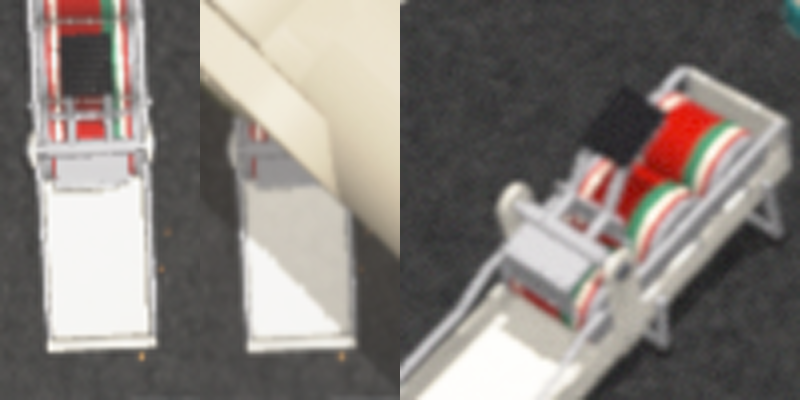

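The gate plate looks the same before and during (crop rows 150–187), and the force is about 0, so the lever hasn't moved yet. The tin tops are below 0.095 here, so I can go a little lower.

```bash
python3 -m crank '[[[-0.002,0,0.003],0],[[-0.002,0,0.006],0],[[-0.002,0,0.009],0],[[-0.002,0,0.009],0]]'
python3 - <<'E'
from h import *
for c in ("side","top"):
    k=read_camera(c); print(c,-np.array(k["R"]).T@k["t"],np.array(k["R"])[2])
s=sense();print(np.round(s["ee_pos"],4),np.round(s["contact_force"],2),np.round(s["tau"],2))
E
```

```text
clock: 5.45
ee_pos: [0.5828, 0.3456, 0.1111]
eef_rot: [[1.0, 0.025, 0.001], [0.025, -1.0, 0.001], [0.001, -0.001, -1.0]]
contact_force: [1.5, -0.4, 3.8]
width: -0.0003
grasp_force: 1.4
side [ 0.10973431 -0.09481933  0.75302867] [ 0.52689641  0.46252228 -0.71305913]
top [0.49145315 0.32505165 1.16319442] [ 0.06345333  0.01242569 -0.99790745]
[0.5825 0.3456 0.111 ] [1.15 0.18 3.17] [ -0.34 -68.74  -9.97 -32.95  -0.27   0.23  -0.  ]
```

```bash
python3 -m crank '[[[0.001,0,0.002],0],[[0.001,0,0.003],0],[[0.001,0,0.003],0]]'
python3 - <<'E'
from h import *
t=read_camera("top")
s=sense();print(np.round(s["ee_pos"],4),np.round(s["contact_force"],2),np.round(s["torque"],3))
b=cv2.imread("pics/n3.png");b=cv2.resize(b,(180,150),interpolation=cv2.INTER_AREA)[40:100,45:95]
a=t["pixels"][180:240,295:345,::-1]
cv2.imwrite("pics/cmp2.png",np.hstack([cv2.resize(x,None,fx=7,fy=7,interpolation=cv2.INTER_CUBIC) for x in (b,a)]))
E
```

```text
clock: 5.85
ee_pos: [0.5836, 0.3455, 0.1077]
eef_rot: [[1.0, 0.025, 0.0], [0.025, -1.0, 0.0], [0.0, -0.0, -1.0]]
contact_force: [1.3, -0.5, 3.6]
width: 0.0002
grasp_force: 1.6
[0.5835 0.3455 0.1077] [1.03 0.05 3.48] [ 0.021 -0.207  0.012]
```

View pics/cmp2.png

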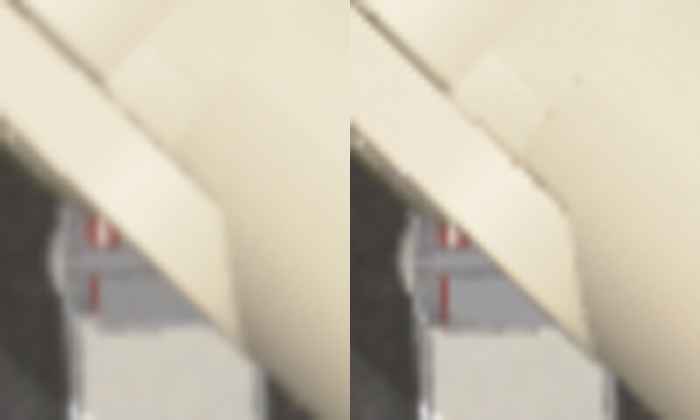

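The contact is compliant, about 3.6 N and steady over 3 mm, which fits the lever just starting. The gate plate has barely changed (left and right crops, rows 215–325). I'll press a little further along the pad's arc and watch the gate.

```bash
python3 -m crank '[[[0.002,0,0.003],0],[[0.004,0,0.006],0],[[0.006,0,0.009],0],[[0.006,0,0.009],0]]'
python3 - <<'E'
from h import *
t=read_camera("top")
s=sense();print(np.round(s["ee_pos"],4),np.round(s["contact_force"],2),np.round(s["torque"],3))
a=t["pixels"][180:240,295:345,::-1]
cv2.imwrite("pics/g3.png",cv2.resize(a,None,fx=7,fy=7,interpolation=cv2.INTER_CUBIC))
E
```

```text
clock: 6.3
ee_pos: [0.589, 0.3457, 0.0977]
eef_rot: [[1.0, 0.025, -0.002], [0.025, -1.0, -0.0], [-0.002, 0.0, -1.0]]
contact_force: [0.2, 0.1, 1.7]
width: 0.0001
grasp_force: 0.8
[0.589  0.3457 0.0979] [-1.61  0.59  0.52] [0.078 0.2   0.034]
```

View pics/g3.png

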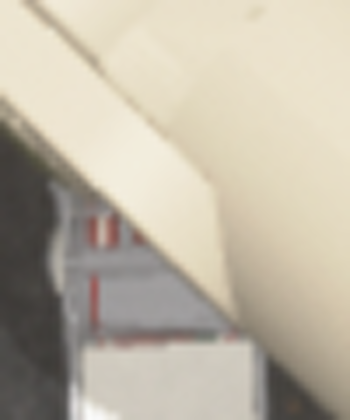

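The gate has lifted: red tin now shows below the plate (crop row 340). So the fingers are on the lever, and the reported height reads about 26 mm low. Continuing to the stop.

```bash
python3 -m crank '[[[0.001,0,0.004],0],[[0.002,0,0.008],0],[[0.003,0,0.012],0],[[0.003,0,0.014],0],[[0.003,0,0.014],0]]'
```

```text
clock: 6.85
ee_pos: [0.5937, 0.3458, 0.0851]
eef_rot: [[1.0, 0.024, 0.002], [0.024, -1.0, 0.001], [0.002, -0.001, -1.0]]
contact_force: [2.5, -0.5, 4.6]
width: 0.0003
grasp_force: 2.1
```

```bash
python3 -m crank '[[[0,0,0.003],0],[[0,0,0.006],0],[[0,0,0.006],0]]'; python3 - <<'E'
from h import *
t=read_camera("top")
s=sense();print(np.round(s["ee_pos"],4),np.round(s["contact_force"],2),np.round(s["torque"],3))
hsv=cv2.cvtColor(t["pixels"],cv2.COLOR_RGB2HSV)[205:270,300:340]
red=((hsv[...,0]<8)|(hsv[...,0]>172))&(hsv[...,1]>120)&(hsv[...,2]>60)
print({205+i:int(v) for i,v in enumerate(red.sum(1)) if v})
E
```

```text
clock: 7.15
ee_pos: [0.5951, 0.3459, 0.0799]
eef_rot: [[1.0, 0.023, 0.005], [0.023, -1.0, 0.002], [0.005, -0.002, -1.0]]
contact_force: [5.9, 0.6, 6.8]
width: -0.0008
grasp_force: 3.9
[0.5951 0.3459 0.08  ] [5.49 0.92 7.12] [ 0.172 -1.182  0.035]
{230: 2, 231: 10, 232: 10, 233: 11, 234: 11, 235: 12, 236: 11, 237: 11, 238: 11, 239: 11, 240: 12, 241: 12, 242: 10, 243: 10, 244: 9}
```

The first tin is rolling into the tray (red at rows 230–244). I'll press the last few millimetres to the stop, then let up.

```bash
python3 -m crank '[[[0,0,0.002],0],[[0,0,0.004],0],[[0,0,0.004],0],[[0,0,0.004],0]]'; python3 - <<'E'
from h import *
t=read_camera("top")
s=sense();print(np.round(s["ee_pos"],4),np.round(s["contact_force"],2))
hsv=cv2.cvtColor(t["pixels"],cv2.COLOR_RGB2HSV)[205:270,300:340]
red=((hsv[...,0]<8)|(hsv[...,0]>172))&(hsv[...,1]>120)&(hsv[...,2]>60)
print({205+i:int(v) for i,v in enumerate(red.sum(1)) if v})
E
```

```text
clock: 7.6
ee_pos: [0.5958, 0.3459, 0.0766]
eef_rot: [[1.0, 0.023, 0.006], [0.023, -1.0, 0.002], [0.006, -0.002, -1.0]]
contact_force: [7.3, 1.3, 7.5]
width: -0.0
grasp_force: 4.3
[0.5958 0.3459 0.0766] [7.41 1.18 6.89]
{247: 9, 248: 10, 249: 10, 250: 10, 251: 10, 252: 11, 253: 11, 254: 13, 255: 13, 256: 11, 257: 11, 258: 12, 259: 12, 260: 12, 261: 11, 262: 11, 263: 11, 264: 4}
```

```bash
python3 -m crank '[[[-0.001,0,-0.007],0],[[-0.003,0,-0.015],0],[[-0.007,0,-0.024],0],[[-0.012,0,-0.033],0],[[-0.018,0,-0.045],0],[[-0.018,0,-0.07],0],[[-0.018,0,-0.1],0],[[-0.018,0.04,-0.13],0],[[-0.018,0.08,-0.15],0],[[-0.018,0.12,-0.15],0],[[-0.018,0.16,-0.15],0],[[-0.018,0.2,-0.15],0]]'; python3 -m crank '[[[0,0.04,0],0],[[0,0.08,0],0],[[0,0.1,0],0],[[0,0.1,0],0],[[0,0.1,0],0],[[0,0.1,0],0],[[0,0.1,0],0],[[0,0.1,0],0]]'
python3 - <<'E'
from h import *
s=read_camera("side");t=read_camera("top");ob=[]
for n,c in(("side",s),("top",t)):
    r=spot_point("pad_red",c); print([(round(q["p"],2),np.round(q["point"],1)) for q in r[:2]])
    if r: ob.append((c,np.array(r[0]["point"])))
if len(ob)==2:print(tri(ob))
st=sense();print(st["ee_pos"],st["contact_force"])
for c in (s,t): print(proj(c,st["ee_pos"]))
cv2.imwrite("pics/mid.png",np.vstack([s["pixels"][100:,:,::-1],t["pixels"][120:280,:,::-1]]))
E
```

```text
clock: 8.85
ee_pos: [0.5782, 0.1438, 0.2243]
eef_rot: [[1.0, 0.025, -0.002], [0.025, -1.0, -0.0], [-0.002, 0.0, -1.0]]
contact_force: [1.0, -0.4, -0.4]
width: -0.0003
grasp_force: 0.0
clock: 9.65
ee_pos: [0.5817, 0.0467, 0.2247]
eef_rot: [[1.0, 0.027, -0.0], [0.027, -1.0, 0.0], [-0.0, -0.0, -1.0]]
contact_force: [-0.0, -0.2, 0.0]
width: 0.0003
grasp_force: 0.0
[]
[(0.81, array([194.3, 315.8]))]
[0.58189431 0.04573596 0.22469458] [ 0.69617659 -0.0799166  -0.31278305]
[[449.21175364 231.45490046]]
[[449.1709238  185.44186487]]
```

View pics/mid.png

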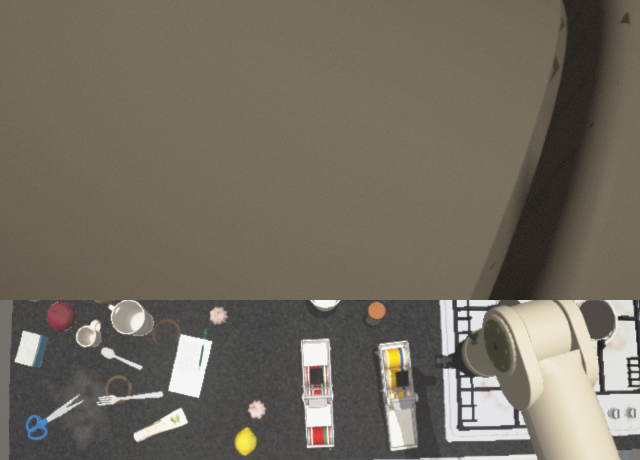

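The top view shows the red lever back up (pad at row 194, col 316) and one red tin at the tray's front end (rows 248–266). The rear of the lane is empty, so the next tins have moved down. I'll repeat the same press.

```bash
python3 -m crank '[[[0,-0.04,0],0],[[0,-0.08,0],0],[[0.001,-0.12,0],0],[[0.002,-0.16,0],0],[[0.003,-0.2,0],0],[[0.004,-0.24,0],0],[[0.004,-0.27,0],0],[[0.004,-0.29,0],0],[[0.004,-0.3,0],0],[[0.004,-0.3,0.03],0],[[0.004,-0.3,0.06],0],[[0.004,-0.3,0.06],0]]';  python3 -m crank '[[[0,0,0],0],[[0,0,0],0],[[0,0,0],0]]'
python3 -c "
from h import *
read_camera('top');print(sense()['ee_pos'],sense()['contact_force'],sense()['clock'])
for X in ((.582,.3455,.115),(.590,.3457,.098),(.595,.3459,.080),(.5965,.3459,.0765)):print(tool(X))"
```

```text
clock: 11.05
ee_pos: [0.5771, 0.3426, 0.16]
eef_rot: [[1.0, 0.024, -0.006], [0.024, -1.0, -0.005], [-0.006, 0.005, -1.0]]
contact_force: [-0.5, -0.4, -1.0]
width: 0.0002
grasp_force: 0.0
clock: 11.35
ee_pos: [0.5793, 0.3458, 0.1669]
eef_rot: [[1.0, 0.024, 0.003], [0.024, -1.0, 0.002], [0.003, -0.002, -1.0]]
contact_force: [-0.4, 0.7, -0.2]
width: 0.0001
grasp_force: 0.0
[0.57921253 0.34571887 0.16660335] [ 0.21328355 -0.24123231 -0.08938206] 11.4
[0.0027 0.0004 0.0516]
[0.0106 0.0004 0.0686]
[0.0156 0.0003 0.0866]
[0.0171 0.0004 0.0901]
```

```bash
python3 -m crank '[[[0,0,0.02],0],[[0.001,0,0.036],0],[[0.002,0,0.048],0],[[0.004,0,0.054],0],[[0.008,0,0.062],0],[[0.011,0,0.069],0],[[0.0135,0,0.077],0],[[0.0155,0,0.084],0],[[0.0165,0,0.09],0],[[0.017,0,0.091],0],[[0.017,0,0.091],0],[[0.017,0,0.091],0]]'; python3 - <<'E'
from h import *
t=read_camera("top")
s=sense();print(np.round(s["ee_pos"],4),np.round(s["contact_force"],2))
hsv=cv2.cvtColor(t["pixels"],cv2.COLOR_RGB2HSV)[205:270,300:340]
red=((hsv[...,0]<8)|(hsv[...,0]>172))&(hsv[...,1]>120)&(hsv[...,2]>60)
print({205+i:int(v) for i,v in enumerate(red.sum(1)) if v})
E
```

```text
clock: 12.6
ee_pos: [0.5964, 0.3459, 0.0758]
eef_rot: [[1.0, 0.024, 0.002], [0.024, -1.0, 0.001], [0.002, -0.001, -1.0]]
contact_force: [-3.3, -4.5, 14.1]
width: 0.0001
grasp_force: 7.0
[0.5963 0.3459 0.0759] [-4.38 -4.73 14.47]
{231: 10, 232: 11, 233: 12, 234: 12, 235: 12, 236: 11, 237: 12, 238: 12, 239: 12, 240: 12, 241: 12, 242: 11, 243: 11, 244: 10, 245: 10, 246: 10, 247: 10, 248: 10, 249: 10, 250: 10, 251: 10, 252: 11, 253: 11, 254: 13, 255: 12, 256: 11, 257: 11, 258: 12, 259: 12, 260: 12, 261: 11, 262: 11, 263: 11, 264: 5}
```

```bash
python3 -m crank '[[[0,0,0],0],[[0,0,0],0],[[0,0,0],0],[[0,0,-0.008],0],[[-0.003,0,-0.016],0],[[-0.007,0,-0.024],0],[[-0.012,0,-0.033],0],[[-0.018,0,-0.045],0],[[-0.018,0,-0.07],0],[[-0.018,0,-0.1],0],[[-0.018,0.02,-0.14],0],[[-0.018,0.06,-0.15],0]]'; python3 -m crank '[[[0,0.04,0],0],[[0,0.08,0],0],[[0,0.12,0],0],[[0,0.16,0],0],[[0,0.2,0],0],[[0,0.22,0],0],[[0,0.24,0],0],[[0,0.24,0],0],[[0,0.24,0],0],[[0,0.24,0],0],[[0,0.24,0],0],[[0,0.24,0],0]]'
python3 -m crank '[[[0,0,0],0],[[0,0,0],0],[[0,0,0],0],[[0,0,0],0],[[0,0,0],0]]' | head -2
python3 - <<'E'
from h import *
t=read_camera("top")
for th in ("pad_red","pad_yellow","tin_red1","tin_yellow1"):
    print(th,[(round(q["p"],2),np.round(q["point"],1).tolist()) for q in spot_point(th,t)[:4]])
a=cv2.imread("pics/top0.png")[100:280,230:430];b=t["pixels"][100:280,230:430,::-1]
cv2.imwrite("pics/fin.png",cv2.resize(np.hstack([a,b]),None,fx=2,fy=2,interpolation=cv2.INTER_CUBIC))
E
```

```text
clock: 13.85
ee_pos: [0.5773, 0.2902, 0.2282]
eef_rot: [[0.999, 0.032, 0.003], [0.032, -0.999, 0.005], [0.003, -0.005, -1.0]]
contact_force: [0.1, -0.0, 0.8]
width: 0.0
grasp_force: 0.0
clock: 15.05
ee_pos: [0.5847, 0.0466, 0.2237]
eef_rot: [[1.0, 0.027, -0.0], [0.027, -1.0, 0.0], [-0.0, -0.0, -1.0]]
contact_force: [-0.2, -0.1, 0.5]
width: 0.0001
grasp_force: 0.0
clock: 15.55
ee_pos: [0.5849, 0.0454, 0.2237]
pad_red [(0.97, [196.5, 313.3])]
pad_yellow [(0.94, [199.1, 401.6])]
tin_red1 [(0.91, [236.0, 320.6]), (0.68, [213.7, 318.1]), (0.64, [252.7, 321.4])]
tin_yellow1 [(0.75, [178.5, 392.8]), (0.58, [218.2, 398.8]), (0.57, [195.6, 393.8])]
```

View pics/fin.png

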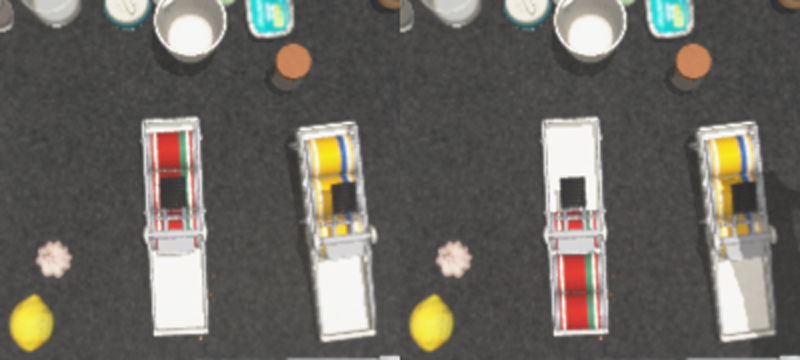

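The before/after view shows two red tins in the tray (crop rows 252–332) and the third at the closed gate (rows 210–248), with the lever up. The yellow rack, lemon, garlic and jar haven't moved. Handing in.

```bash
python3 -c "
from cell import *
print(close_job())"
```

```text
the job is handed in; nothing more can be done
None
```

The job is handed in at about 16 s on the clock: two red tins lie in the tray, the third waits behind the closed gate with the lever up, and the last camera view shows the yellow dispenser and everything around it unmoved.

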